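# Clamp three packets for banding

## Task

At the clinic's packing desk, wind the bundling vise open with its crank and stand exactly three of the brown carton packets in it, side by side and square, upright on the bed and centred between the jaws, with their big 64 by 50 mm faces towards the jaws. Wind the crank back until the jaw closes on all three and its sprung plate is pushed about half-way in, then leave it clamped; put every other packet in the white tray, in one layer, and leave the stapler, jar and pen cup where they are.

Things in the scene. Friction and masses are not known exactly. Their poses are not given: they have to be found in the camera images.
- vise: aluminium bundling vise, fixed to the desk. Origin: on the desk under the bed; x runs along the screw from crank (-x, robot's side) to fixed jaw (+x), z up. Flat bed 120 wide (y), top at z 30, no side walls. Fixed jaw: inner face x = +95, 20 thick, 64 wide, top z 80. End bearing x = -125 to -107, top z 88. Screw axis at y 0, z 72 (mm)
- plate_face (a point): centre of the front face of the moving jaw's sprung black plate (64 wide, z 31 to 79 mm), the face that meets the packets. Its vise x is +50 mm minus the jaw travel minus the plate's push-in; the gap for packets runs from here to the fixed jaw's face at vise x = +95 mm
- jaw (a joint): travel of the moving jaw, m: at 0 the gap is 45 mm; grows as the jaw backs off towards the crank; stop at 0.105 (gap 150 mm). Moved only by the crank, and stays where it is left
- plate (a joint): how far the sprung plate is pushed back into the moving jaw, m: 0 with nothing pressing, stop at 0.014; spring 1200 N/m. Half-way in is 0.007
- crank (a joint): crank angle, rad: 20 mm of jaw travel per full turn (jaw = crank x 20 mm / 2 pi). At 0 and every 2 pi the handle is straight above the screw; grows as the jaw opens, the handle going from the top towards the vise's +y (anticlockwise seen from the robot); clockwise closes. Drag about 0.1 N m; stays where it is left
- crank_grip (a point): point to hold on the crank's handle, a black sleeve 14 mm thick, 60 long, parallel to the screw, that spins freely on its pin. On its axis, 42 mm outboard of the crank arm (18 from the free end), at vise x = -183 mm, on a circle of radius 38 mm about the screw axis (z 34 to 110). Can be held from above all the way round, the hand not turning
- tray: low white plastic tray, 240 (x) by 150 (y) outside, walls 5 thick and 30 high, floor 5 thick, open, fixed to the desk. Origin: centre of its underside
- jar: bystander: amber jar 64 across, 100 tall, stands loose beyond the packets. Origin: centre of the underside
- pen_cup: bystander: black pen cup 76 across, 95 tall, loose. Origin: centre of the underside
- stapler: bystander: stapler 125 long (y), 36 wide, 46 high, loose, beyond the packets. Origin: centre of the underside
- packet1: small plain brown carton (packet), 36 (x, thickness) by 64 (y) by 50 (z, height), about 0.09 kg, one of 4 to 6 alike (None if absent). Origin: centre of its underside, z up as it stands at the start
- packet2: small plain brown carton (packet), 36 (x, thickness) by 64 (y) by 50 (z, height), about 0.09 kg, one of 4 to 6 alike (None if absent). Origin: centre of its underside, z up as it stands at the start
- packet3: small plain brown carton (packet), 36 (x, thickness) by 64 (y) by 50 (z, height), about 0.09 kg, one of 4 to 6 alike (None if absent). Origin: centre of its underside, z up as it stands at the start
- packet4: small plain brown carton (packet), 36 (x, thickness) by 64 (y) by 50 (z, height), about 0.09 kg, one of 4 to 6 alike (None if absent). Origin: centre of its underside, z up as it stands at the start
- packet5: small plain brown carton (packet), 36 (x, thickness) by 64 (y) by 50 (z, height), about 0.09 kg, one of 4 to 6 alike (None if absent). Origin: centre of its underside, z up as it stands at the start
- packet6: small plain brown carton (packet), 36 (x, thickness) by 64 (y) by 50 (z, height), about 0.09 kg, one of 4 to 6 alike (None if absent). Origin: centre of its underside, z up as it stands at the start
Things that resemble listed ones, but are neither listed nor needed, are in the scene too. What is shaped like the packet6 but turquoise is not meant.

How it is judged:
On the way, in this order (a step that is already met when the one before it is completed fails the run):
1. the jaw has been wound back, far enough for three packets (gap over 110 mm) (x of plate_face in the frame of vise below -0.015 m and value of joint jaw above 0.065 m and value of joint plate below 0.002 m), for 0.2 s.
2. the jaw has been wound onto three packets, its plate pressed in 3.5 to 10.5 mm (x of plate_face in the frame of vise between -0.018 and -0.008 m and value of joint plate between 0.0035 and 0.0105 m), for 0.2 s.
At the end, for the whole second after the job is handed in: Three packets clamped (gap 103-113 mm, plate pressed in 3.5-10.5 mm); every packet is either in the vise (upright on the bed, within 15 mm of the centre line, square within 8 degrees) or on the tray's floor; all at rest; bystanders within 30 mm of their places (all of step 2 and ((x of packet1 in the frame of vise between -0.035 and 0.083 m and y of packet1 in the frame of vise between -0.015 and 0.015 m and z of packet1 in the frame of vise between 0.024 and 0.038 m and angle between the x axis of packet1 and the x axis of vise, either way round below 0.14 rad and angle between packet1's own z axis and vertical below 0.14 rad) or (x of packet1 in the frame of tray between -0.118 and 0.118 m and y of packet1 in the frame of tray between -0.073 and 0.073 m and z of packet1 in the frame of tray between -0.005 and 0.045 m)) and ((x of packet2 in the frame of vise between -0.035 and 0.083 m and y of packet2 in the frame of vise between -0.015 and 0.015 m and z of packet2 in the frame of vise between 0.024 and 0.038 m and angle between the x axis of packet2 and the x axis of vise, either way round below 0.14 rad and angle between packet2's own z axis and vertical below 0.14 rad) or (x of packet2 in the frame of tray between -0.118 and 0.118 m and y of packet2 in the frame of tray between -0.073 and 0.073 m and z of packet2 in the frame of tray between -0.005 and 0.045 m)) and ((x of packet3 in the frame of vise between -0.035 and 0.083 m and y of packet3 in the frame of vise between -0.015 and 0.015 m and z of packet3 in the frame of vise between 0.024 and 0.038 m and angle between the x axis of packet3 and the x axis of vise, either way round below 0.14 rad and angle between packet3's own z axis and vertical below 0.14 rad) or (x of packet3 in the frame of tray between -0.118 and 0.118 m and y of packet3 in the frame of tray between -0.073 and 0.073 m and z of packet3 in the frame of tray between -0.005 and 0.045 m)) and ((x of packet4 in the frame of vise between -0.035 and 0.083 m and y of packet4 in the frame of vise between -0.015 and 0.015 m and z of packet4 in the frame of vise between 0.024 and 0.038 m and angle between the x axis of packet4 and the x axis of vise, either way round below 0.14 rad and angle between packet4's own z axis and vertical below 0.14 rad) or (x of packet4 in the frame of tray between -0.118 and 0.118 m and y of packet4 in the frame of tray between -0.073 and 0.073 m and z of packet4 in the frame of tray between -0.005 and 0.045 m)) and ((x of packet5 in the frame of vise between -0.035 and 0.083 m and y of packet5 in the frame of vise between -0.015 and 0.015 m and z of packet5 in the frame of vise between 0.024 and 0.038 m and angle between the x axis of packet5 and the x axis of vise, either way round below 0.14 rad and angle between packet5's own z axis and vertical below 0.14 rad) or (x of packet5 in the frame of tray between -0.118 and 0.118 m and y of packet5 in the frame of tray between -0.073 and 0.073 m and z of packet5 in the frame of tray between -0.005 and 0.045 m)) and ((x of packet6 in the frame of vise between -0.035 and 0.083 m and y of packet6 in the frame of vise between -0.015 and 0.015 m and z of packet6 in the frame of vise between 0.024 and 0.038 m and angle between the x axis of packet6 and the x axis of vise, either way round below 0.14 rad and angle between packet6's own z axis and vertical below 0.14 rad) or (x of packet6 in the frame of tray between -0.118 and 0.118 m and y of packet6 in the frame of tray between -0.073 and 0.073 m and z of packet6 in the frame of tray between -0.005 and 0.045 m)) and linear speed of each of packet1, packet2, packet3, packet4, packet5, packet6 below 0.02 m/s and distance of each of jar, pen_cup, stapler from where it was at the start of the episode below 0.03 m); the robot touches nothing.
It fails at once if the jar is knocked over or moved more than 50 mm (distance of jar from where it was at the start of the episode above 0.05 m or angle between jar's own z axis and vertical above 0.5 rad).
It fails at once if the pen cup is knocked over or moved more than 50 mm (distance of pen_cup from where it was at the start of the episode above 0.05 m or angle between pen_cup's own z axis and vertical above 0.5 rad).
It fails at once if the stapler is knocked over or moved more than 50 mm (distance of stapler from where it was at the start of the episode above 0.05 m or angle between stapler's own z axis and vertical above 0.5 rad).
Of packet1, packet2, packet3, packet4, packet5, packet6 only 4 to 6 are there at a start; the rules pass over those that are not, and their reading is None.
At some moment in a run one of packet1, packet2, packet3, packet4, packet5, packet6 may be knocked a few centimetres aside while the robot is not near it.
Once in a run the grip may slacken for a moment while it holds something.
It also fails if it takes over 210 s, if anything falls off the work surface, if the arm or the gripper's body presses on something with over 40 N, if the wrist force passes 120 N, or if a joint passes its speed limit or range.

## Robot

A 6-joint arm with a two-finger parallel gripper is mounted at the origin on the work surface. World frame = base frame: x ahead of the robot, y to its left, z up, the work surface at z = 0. Lengths are in m, angles in rad, forces in N, time in s.
With the tool pointing down it reaches from about 0.35 to 0.775 m from the base axis. Payload 7.3 kg.
Tool frame: the origin (TCP) lies midway between the tips of the shut fingers; the grasp point (between the pads) lies 19 mm behind it; z points along the fingers, y is the line along which they close (so a half turn about z gives the same grasp; the last joint's range is limited). The gripper opens to 92 mm and grips with 3 to 60 N. Pads are 19 mm wide; open, the fingers measure 130 mm over their backs; the gripper's body (75 mm by 190 mm) begins 47 mm behind the grasp point.
Start: joints at [1.051, 0.342, 1.524, -0, 1.275, -0.146], TCP at [0.192, 0.489, 0.227] pointing down, gripper open.
Joint ranges: [-2.53, 2.53], [-0.77, 2.02], [0.04, 2.7], [-1, 4.14], [0.28, 2.66], [-3.11, 3.11]. Speed limits (rad/s): [2.57, 2.57, 3.14, 3.14, 3.14, 3.14].

## Interface

Orientations are given as a rotation vector (axis times angle).
In Python, from plant import bot, optics, order, masks_of, mark_of, current_time, current_joint_pos, current_joint_vel, current_joint_efforts, current_ee_pos, current_orientation, current_wrist_force, current_wrist_torque, current_width, current_gripper_force gives the robot as it stands. Calls block until the motion is done:
- bot.reach(position, orientation): joint-space move of the TCP to a pose.
- bot.servo_line(position, rot=None, max_speed=0.15, until_force=None): straight line of the TCP; rot=None keeps the orientation; max_speed is the mean speed in m/s. With until_force (N) it stops when the force on the tool has changed by that much, and returns True; else False.
- bot.set_joints(angles): joint-space move.
- bot.command_gripper(opening): finger opening in m; the grip force is fixed at half the most; returns when the fingers have stopped.
- bot.wait(seconds).
- bot.inverse_kinematics(position, orientation): joint angles nearest the present ones, or None.
- optics.get_image(name): name is "side" or "top" or "wrist"; returns a dict with "image" (480x640x3 uint8, blue, green, red), "fx", "fy", "cx", "cy" (pixels), "world_to_cam" (4x4, takes a point from world to camera coordinates). Camera axes: x right, y down, z forward; pixel columns grow to the right and rows downward; lengths in m; the calibration is good to about 2 mm. A picture is of the moment at which its call begins. There is no depth.
A pose or a line that the arm cannot do raises bot.MotionError and nothing moves.
- order.close_job(): hands the job in; it is judged then, once.
Trained networks look in a picture, given as the dict that the camera call returned (one of the last four; its "shot" number tells which), for a name from the list of things; names that differ only in an ending like _2 or _b are one class to them, and where a whole thing is asked for, a point or a joint stands for the part that bears it (a point fixed in the world has none). Each returns a list of dicts, best first, with "p" (0 to 1); they miss things now and then, are a little off and sometimes report something else, mostly with a low value. They report only what shows in the picture. A call takes as long as a camera call. They do not tell look-alikes from the thing itself.
- masks_of(picture, name): "region" (480x640 bool, what is visible of it) and "extent" ([left, top, width, height] in pixels, round what is visible of it).
- mark_of(picture, name): "xy" ([column, row] in pixels: a listed point, or the origin of a listed thing).
Readings, each from a call of its own:
- current_time(): time.
- current_joint_pos(): joint angles.
- current_joint_vel(): joint speeds.
- current_joint_efforts(): joint torques, N m.
- current_ee_pos(): TCP position.
- current_orientation(): TCP orientation.
- current_wrist_force(): force on the tool from outside, world axes, zero at the start.
- current_wrist_torque(): the same for the moment, N m.
- current_width(): finger opening in m.
- current_gripper_force(): force on a finger pad.
Only numpy, scipy, OpenCV 4.12 (cv2) and the standard library are available. Lean on these libraries where they do the work, as an engineer would, in place of code of your own. Each camera call takes 0.05 s, during which the arm holds its last target. There are 200 camera calls.

## Working session

There is one attempt and no reset: what is moved stays moved. The work goes in short steps, each a Python script; the robot and the scene stay as the last script left them, time stands still between calls to the robot, and variables do not carry over. Pictures are saved under pics/ and viewed, at most 14 in all, crops included, and the job is handed in when it is done.

```bash
ls; mkdir -p pics; python3 - <<'E'
from plant import *
import cv2,numpy as np
print(current_time(),current_orientation())
for n in("top","side"):
    p=optics.get_image(n); cv2.imwrite(f"pics/{n}0.png",p["image"])
    print(n,p["fx"],p["cx"],p["cy"],np.round(p["world_to_cam"],3).tolist())
    for k in("vise","plate_face","crank_grip","crank","jaw","tray","jar","pen_cup","stapler","packet1"):
        print(k,[(np.round(m["xy"]).tolist(),round(m["p"],2)) for m in mark_of(p,k)][:9])
print(current_time())
E
```

```text
pics
0.0 [-5.83618567e-01 -3.08642284e+00  2.20399181e-03]
top 541.4877010115578 313.5010245783304 234.12070704317364 [[0.001, -1.0, -0.02, 0.004], [-0.989, 0.001, -0.145, 0.512], [0.145, 0.02, -0.989, 1.056], [0.0, 0.0, 0.0, 1.0]]
vise []
plate_face [([464.0, 192.0], 0.65)]
crank_grip [([472.0, 298.0], 0.66)]Traceback (most recent call last):
  File "<stdin>", line 8, in <module>
ValueError: it knows: crank_grip, jar, packet, pen_cup, plate_face, stapler, tray, vise
```

```bash
cat > h.py <<'E'
from plant import *
import cv2,numpy as np
def ray(p,uv):
    M=np.array(p["world_to_cam"]);R=M[:3,:3];t=M[:3,3]
    d=R.T@np.array([(uv[0]-p["cx"])/p["fx"],(uv[1]-p["cy"])/p["fy"],1]);return -R.T@t,d
def onz(p,uv,z):
    o,d=ray(p,uv);return o+d*(z-o[2])/d[2]
def px(p,X):
    M=np.array(p["world_to_cam"]);c=M[:3,:3]@np.array(X)+M[:3,3]
    return np.array([p["fx"]*c[0]/c[2]+p["cx"],p["fy"]*c[1]/c[2]+p["cy"]])
E
python3 - <<'E'
from h import *
for n in("top","side"):
    p=optics.get_image(n); cv2.imwrite(f"pics/{n}0.png",p["image"])
    print(n,np.round(np.linalg.inv(p["world_to_cam"]),2).tolist())
    for k in("vise","plate_face","crank_grip","tray","jar","pen_cup","stapler","packet"):
        print(k,[(np.round(m["xy"]).tolist(),round(m["p"],2),np.round(onz(p,m["xy"],0)[:2],3).tolist()) for m in mark_of(p,k)][:9])
        if k in("packet","vise","tray"): print(" m",[(m["extent"],round(m["p"],2)) for m in masks_of(p,k)][:9])
E
```

```text
top [[0.0, -0.99, 0.14, 0.35], [-1.0, 0.0, 0.02, -0.02], [-0.02, -0.14, -0.99, 1.12], [0.0, 0.0, 0.0, 1.0]]
vise [([454.0, 204.0], 0.83, [0.581, -0.291])]
 m [([425.7, 139.7, 70.2, 168.5], 0.76)]
plate_face [([465.0, 197.0], 0.81, [0.595, -0.314])]
crank_grip [([471.0, 301.0], 0.63, [0.379, -0.317])]
tray [([189.0, 212.0], 0.82, [0.565, 0.268])]
 m [([151.8, 153.6, 73.4, 122.4], 0.89), ([468.8, 280.0, 11.6, 26.9], 0.5)]
jar [([257.0, 124.0], 0.72, [0.758, 0.127])]
pen_cup [([384.0, 127.0], 0.91, [0.75, -0.147])]
stapler [([351.0, 226.0], 0.65, [0.533, -0.073]), ([318.0, 121.0], 0.61, [0.763, -0.005])]
packet [([383.0, 300.0], 0.98, [0.38, -0.138]), ([276.0, 269.0], 0.97, [0.445, 0.082]), ([334.0, 273.0], 0.97, [0.436, -0.038]), ([274.0, 315.0], 0.89, [0.35, 0.084]), ([349.0, 224.0], 0.87, [0.538, -0.071]), ([442.0, 358.0], 0.86, [0.265, -0.255]), ([349.0, 179.0], 0.81, [0.636, -0.07]), ([281.0, 190.0], 0.66, [0.612, 0.074]), ([279.0, 230.0], 0.65, [0.525, 0.077])]
 m [([256.1, 301.5, 38.5, 32.2], 0.98), ([425.3, 338.9, 39.4, 39.2], 0.92), ([260.6, 177.2, 39.0, 25.9], 0.91), ([262.5, 
[... 781 characters left out ...]
06])]
packet [([302.0, 353.0], 0.85, [0.385, -0.148]), ([283.0, 450.0], 0.82, [0.265, -0.255]), ([215.0, 278.0], 0.81, [0.348, 0.08]), ([291.0, 235.0], 0.76, [0.529, 0.073]), ([257.0, 254.0], 0.75, [0.445, 0.079]), ([336.0, 281.0], 0.59, [0.529, -0.072]), ([321.0, 216.0], 0.55, [0.611, 0.077]), ([374.0, 257.0], 0.55, [0.625, -0.074]), ([442.0, 354.0], 0.32, [0.574, -0.3])]
 m [([357.8, 231.4, 38.0, 38.5], 0.84), ([321.8, 248.7, 33.7, 50.1], 0.84), ([308.9, 191.0, 32.5, 38.3], 0.8), ([200.9, 250.4, 23.7, 43.1], 0.8), ([264.6, 417.4, 33.1, 57.0], 0.74), ([274.3, 210.1, 37.0, 35.3], 0.7), ([237.8, 227.7, 37.7, 40.9], 0.69), ([276.8, 324.9, 41.2, 46.6], 0.67), ([267.0, 270.3, 36.9, 35.3], 0.57)]
```

View pics/top0.png

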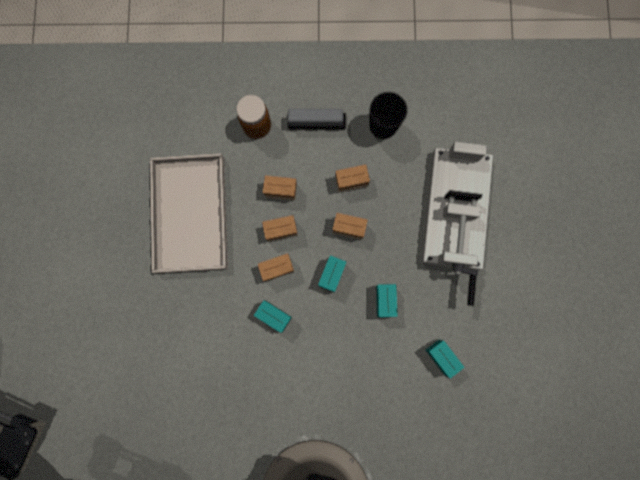

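View pics/side0.png

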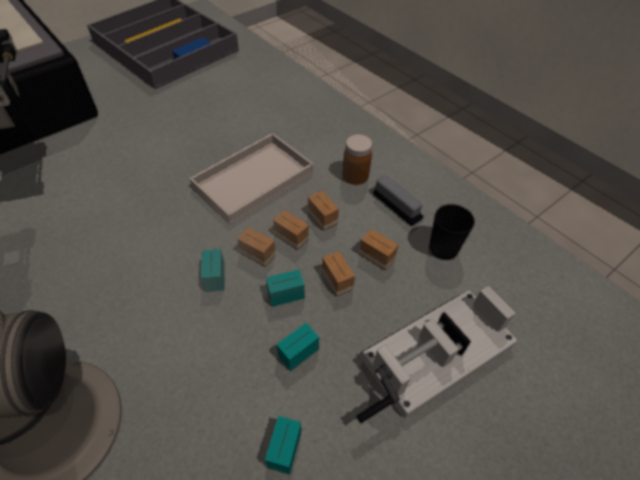

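Five brown packets are in the top view, at about (280,187), (280,228), (276,267), (350,177) and (350,226). The four turquoise ones are decoys. The vise is on the right with its handle at (472,290), and the tray is on the left. Next I'll take wrist views for precision.

```bash
cat >> h.py <<'E'
from scipy.spatial.transform import Rotation as Ro
def down(yaw): return (Ro.from_euler('z',yaw)*Ro.from_euler('x',np.pi)).as_rotvec()
def snap(n,f=None):
    p=optics.get_image(n)
    if f: cv2.imwrite(f"pics/{f}.png",p["image"]); np.savez(f"pics/{f}.npz",**{k:v for k,v in p.items()})
    return p
E
python3 - <<'E'
from h import *
def go(x,y,z,names):
    best=None
    for yaw in (0,np.pi,np.pi/2,-np.pi/2):
        q=bot.inverse_kinematics([x,y,z],down(yaw))
        if q is not None:
            print(yaw,np.round(q,2))
    bot.reach([x,y,z],down(0)); p=snap("wrist",names); print(np.round(np.linalg.inv(p["world_to_cam"]),3).tolist(),p["fx"])
go(0.5,0.0,0.35,"wp"); go(0.52,-0.28,0.33,"wv")
snap("top","top1"); snap("side","side1"); print(current_time())
E
```

```text
0 [-0.15  0.23  1.35 -0.    1.57  1.42]
3.141592653589793 [-0.15  0.23  1.35  0.    1.57 -1.72]
1.5707963267948966 [-0.15  0.23  1.35 -0.    1.57 -0.15]
-1.5707963267948966 [-0.15  0.23  1.35 -0.    1.57  2.99]
[[0.001, -0.967, -0.254, 0.567], [-1.0, -0.001, -0.0, -0.0], [-0.0, 0.254, -0.967, 0.508], [0.0, 0.0, 0.0, 1.0]] 338.42480984375237
0 [-0.62  0.42  1.13 -0.    1.59  0.95]
3.141592653589793 [-0.62  0.42  1.13  0.    1.59 -2.19]
1.5707963267948966 [-0.62  0.42  1.13  0.    1.59 -0.62]
-1.5707963267948966 [-0.62  0.42  1.13 -0.    1.59  2.52]
[[0.001, -0.967, -0.253, 0.588], [-1.0, -0.001, 0.0, -0.28], [-0.0, 0.253, -0.967, 0.488], [0.0, 0.0, 0.0, 1.0]] 338.42480984375237
4.8083
```

View pics/wv.png

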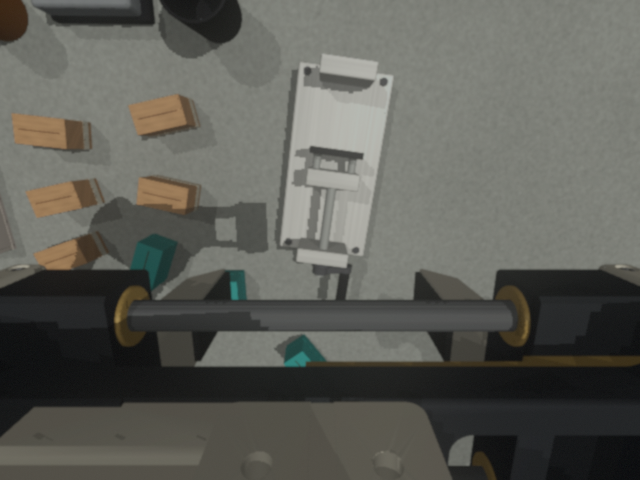

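View pics/wp.png

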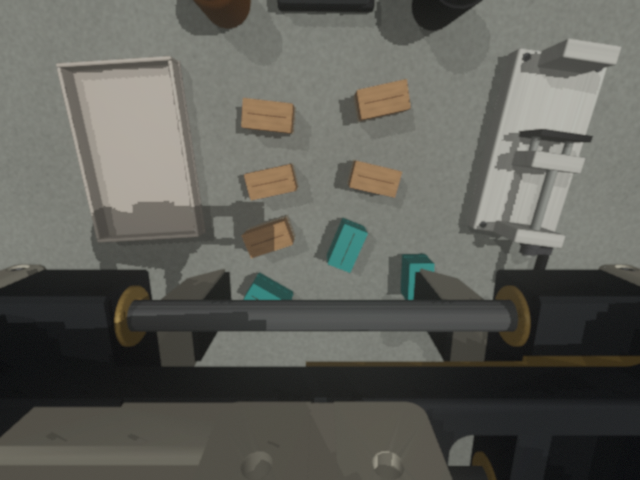

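```bash
cat >> h.py <<'E'
from scipy.optimize import minimize
def load(f): return dict(np.load(f"pics/{f}.npz",allow_pickle=True))
def brown(im):
    h=cv2.cvtColor(im,cv2.COLOR_BGR2HSV)
    m=((h[...,0]>5)&(h[...,0]<18)&(h[...,1]>85)&(h[...,2]>45)).astype(np.uint8)
    return cv2.morphologyEx(cv2.morphologyEx(m,cv2.MORPH_OPEN,np.ones((3,3))),cv2.MORPH_CLOSE,np.ones((5,5)))
def box(x,y,a,z0=0.):
    c,s=np.cos(a),np.sin(a)
    return [[x+c*i-s*j,y+s*i+c*j,z] for i in(-.018,.018) for j in(-.032,.032) for z in(z0,z0+.05)]
def fitbox(views,g,z0=0.):
    """refine (x,y,yaw) of a packet against brown masks: list of (pic,mask)"""
    K=4
    def cost(v):
        t=0
        for p,m in views:
            P=np.array([px(p,X) for X in box(*v,z0)]);o=px(p,[g[0],g[1],z0+.025]).astype(int)-40
            o=np.maximum(o,0)
            sub=cv2.resize(m[o[1]:o[1]+80,o[0]:o[0]+80],None,fx=K,fy=K)
            r=np.zeros_like(sub);cv2.fillConvexPoly(r,cv2.convexHull(((P-o+.5)*K).round().astype(np.int32)),1)
            # only the component near the guess counts
            n,l=cv2.connectedComponents(sub);
            k=np.bincount(l[r>0],minlength=n);k[0]=0;t+=np.sum((l==k.argmax())!=(r>0)) if k.max() else 1e4
        return t/K/K
    best=None
    for a in([g[2]] if len(g)>2 else np.arange(-1.2,1.6,.4)):
        s=minimize(cost,[g[0],g[1],a],method="Nelder-Mead",options=dict(initial_simplex=[[g[0],g[1],a],[g[0]+.008,g[1],a],[g[0],g[1]+.008,a],[g[0],g[1],a+.25]],maxiter=120))
        if best is None or s.fun<best.fun: best=s
    a=(best.x[2]+np.pi/2)%np.pi-np.pi/2
    return np.array([best.x[0],best.x[1],a]),best.fun
E
python3 - <<'E'
from h import *
w=load("wv")
for n,uv,z in[("bl",(302,63),.03),("br",(393,76),.03),("fl",(280,247),.03),("fr",(364,256),.03),("jbl",(322,55),.08),("jbr",(378,63),.08),("jfr",(376,81),.08),("jfl",(321,76),.08),("beaL",(299,249),.088),("beaR",(349,254),.088),("beaLf",(296,262),.088),("beaRf",(347,267),.088)]: print(n,np.round(onz(w,uv,z),4))
wp=load("wp");t=load("top1")
G=[]
V=[(x,brown(x["image"])) for x in(wp,t)]
for g in[(.612,.076),(.53,.077),(.447,.082),(.636,-.073),(.538,-.072)]:
    r=fitbox(V,g);print(np.round(r[0],4),round(r[1]),[round(fitbox([v],r[0])[1]) for v in V]);G.append(r[0])
np.save("packets.npy",G)
for x in("top1","wv","side1"):
    p=load(x);p["shot"]=p["shot"].item() if hasattr(p["shot"],"item") else p["shot"]
    for k in("vise","plate_face","crank_grip","tray"):
        try: print(x,k,[(np.round(m["xy"],1).tolist(),round(m["p"],2)) for m in mark_of(p,k)][:2])
        except Exception as e: print(e)
# enlarged crop of the vise
im=w["image"];c=cv2.resize(im[40:310,265:405],None,fx=4,fy=4,interpolation=cv2.INTER_CUBIC)
cv2.imwrite("pics/vc.png",cv2.hconcat([c[:540],c[540:]])[:, :][:, ::1][:540,:1120] if 0 else cv2.resize(cv2.rotate(c,cv2.ROTATE_90_CLOCKWISE),(800,415)))
E
```

```text
bl [ 0.6911 -0.2547  0.03  ]
br [ 0.6765 -0.3677  0.03  ]
fl [ 0.455  -0.2204  0.03  ]
fr [ 0.4418 -0.3392  0.03  ]
jbl [ 0.6878 -0.2794  0.08  ]
jbr [ 0.6799 -0.3409  0.08  ]
jfr [ 0.6617 -0.3395  0.08  ]
jfl [ 0.6667 -0.2783  0.08  ]
beaL [ 0.4693 -0.2512  0.088 ]
beaR [ 0.4629 -0.313   0.088 ]
beaLf [ 0.4524 -0.2472  0.088 ]
beaRf [ 0.4459 -0.3109  0.088 ]
[ 0.6105  0.0736 -0.1376] 310 [184, 116]
[0.525  0.0729 0.2106] 245 [147, 80]
[0.4451 0.08   0.3335] 368 [293, 60]
[ 0.6302 -0.0765  0.2186] 381 [249, 121]
[ 0.5294 -0.07   -0.2362] 269 [140, 98]
top1 vise [([456.4, 206.5], 0.81)]
top1 plate_face [([464.2, 192.0], 0.44)]
top1 crank_grip []
top1 tray [([190.3, 214.0], 0.94)]
wv vise [([336.1, 161.6], 0.9)]
wv plate_face [([336.1, 146.1], 0.77)]
wv crank_grip [([337.6, 298.8], 0.81)]
wv tray []
side1 vise [([362.6, 413.3], 0.57), ([440.9, 353.0], 0.55)]
side1 plate_face [([455.9, 331.7], 0.94), ([375.8, 258.2], 0.48)]
side1 crank_grip [([362.9, 411.1], 0.6), ([319.3, 216.2], 0.46)]
side1 tray [([251.0, 180.0], 0.67)]
```

View pics/vc.png

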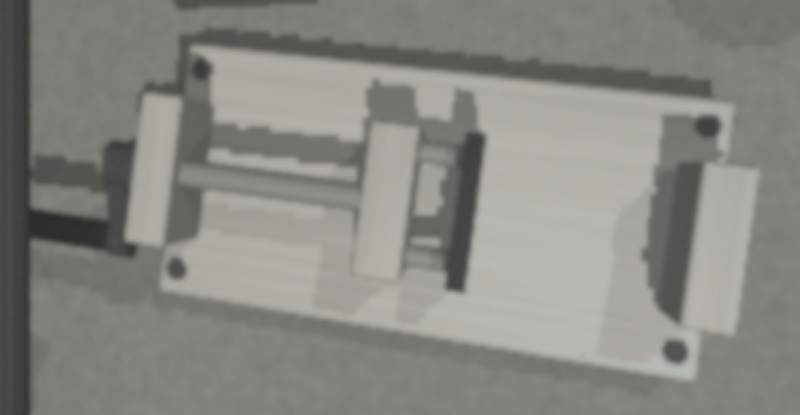

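```bash
cat > f.py <<'E'
from h import *
from scipy.optimize import least_squares
w=load("wv")
def o(X,Y):return (265+Y/2.963,310-X/2.963)
pts=[(o(143,95),(-.125,.032,.088)),(o(183,97),(-.107,.032,.088)),(o(127,243),(-.125,-.032,.088)),(o(162,245),(-.107,-.032,.088)),
(o(705,163),(.095,.032,.08)),(o(760,170),(.115,.032,.08)),(o(735,333),(.115,-.032,.08)),(o(683,327),(.095,-.032,.08))]
bed=[(o(190,45),(0,.06,.03)),(o(733,103),(0,.06,.03)),(o(163,290),(0,-.06,.03)),(o(695,380),(0,-.06,.03))]
def v2w(V,q):
    c,s=np.cos(V[2]),np.sin(V[2]);return np.array([V[0]+c*q[0]-s*q[1],V[1]+s*q[0]+c*q[1],q[2]])
def w2v(V,q):
    c,s=np.cos(V[2]),np.sin(V[2]);d=np.array(q[:2])-V[:2];return np.array([c*d[0]+s*d[1],-s*d[0]+c*d[1],q[2]])
def res(V):
    r=[]
    for uv,q in pts:r+=list(w2v(V,onz(w,uv,q[2]))[:2]-q[:2])
    for uv,q in bed:r.append(w2v(V,onz(w,uv,.03))[1]-q[1])
    return np.array(r)
if __name__=="__main__":
    s=least_squares(res,[.571,-.296,-.13]);V=s.x;print(V,np.round(s.fun*1000,1));np.save("vise.npy",V)
    for b in bed:print("bed",w2v(V,onz(w,b[0],.03)))
    for q in((485,135),(465,292)):print("plate",w2v(V,onz(w,o(*q),.079)))
    def plane(p,uv,xv):
        O,d=ray(p,uv);n=np.array([np.cos(V[2]),np.sin(V[2]),0]);k=(xv-n[:2]@(O[:2]-V[:2]))/(n@d);return w2v(V,O+k*d)
    for n,l in(("top1",[(472,298),(471,301),(472,296)]),("side1",[(367,414),(363,411),(366,412)])):
        for uv in l:
            q=plane(load(n),uv,-.183);print(n,q,"r",np.hypot(q[1],q[2]-.072),"ang",np.arctan2(q[1],q[2]-.072))
    t=load("top1")
    def wr(p,q):return px(p,v2w(V,q))
    for a in np.arange(-3.1,3.1,.4):
        print(round(a,1),[np.round(wr(load(n),(x,.038*np.sin(a),.072+.038*np.cos(a)))).tolist() for n in("top1","side1") for x in(-.141,-.201)])
    c=[cv2.resize(cv2.imread(f"pics/{n}0.png")[y:y+100,x:x+130],(520,400),interpolation=cv2.INTER_CUBIC) for n,x,y in(("top",410,240),("side",330,350))]
    cv2.imwrite("pics/cr.png",cv2.resize(cv2.hconcat(c),(800,308)))
E
python3 f.py
```

```text
[ 0.57220716 -0.29524874 -0.1307566 ] [ 0.5 -1.3 -0.  -0.1  1.6  0.  -1.   1.5  0.3 -1.3 -0.9 -1.4 -1.3  1.6
  0.9  0.8 -1.2 -1.5  1.3  1.6]
bed [-0.12428526  0.05883788  0.03      ]
bed [0.11266516 0.0584652  0.03      ]
bed [-0.12226407 -0.05873854  0.03      ]
bed [ 0.11348849 -0.05841601  0.03      ]
plate [0.01536926 0.0313923  0.079     ]
plate [ 0.01594016 -0.03114701  0.079     ]
top1 [-0.183      -0.04679891  0.00668726] r 0.0803485621887761 ang -2.5198548529646025
top1 [-0.183      -0.07397998 -0.1025863 ] r 0.18961385315499937 ang -2.7407859519867825
top1 [-0.183      -0.03060482  0.06686993] r 0.03103179906736114 ang -1.7368754203343266
side1 [-0.183      -0.03246622  0.05025682] r 0.039074562219974525 ang -2.1609076190237495
side1 [-0.183      -0.0236595   0.04081988] r 0.03914041490315732 ang -2.492482851672624
side1 [-0.183      -0.02964064  0.05180161] r 0.03586840859214814 ang -2.1689587084627804
-3.1 [[455.0, 274.0], [452.0, 304.0], [376.0, 386.0], [345.0, 406.0]]
-2.7 [[463.0, 274.0], [460.0, 305.0], [382.0, 393.0], [350.0, 414.0]]
-2.3 [[470.0, 275.0], [467.0, 305
[... 238 characters left out ...]
 412.0]]
-0.7 [[476.0, 273.0], [473.0, 305.0], [391.0, 382.0], [357.0, 404.0]]
-0.3 [[470.0, 271.0], [467.0, 304.0], [386.0, 373.0], [352.0, 394.0]]
0.1 [[462.0, 270.0], [459.0, 303.0], [380.0, 364.0], [346.0, 384.0]]
0.5 [[453.0, 269.0], [450.0, 302.0], [374.0, 357.0], [340.0, 377.0]]
0.9 [[446.0, 269.0], [443.0, 301.0], [369.0, 354.0], [336.0, 373.0]]
1.3 [[441.0, 269.0], [438.0, 301.0], [365.0, 354.0], [333.0, 373.0]]
1.7 [[439.0, 270.0], [436.0, 301.0], [364.0, 358.0], [332.0, 376.0]]
2.1 [[440.0, 271.0], [437.0, 301.0], [365.0, 364.0], [333.0, 383.0]]
2.5 [[443.0, 272.0], [441.0, 302.0], [368.0, 372.0], [336.0, 391.0]]
2.9 [[450.0, 273.0], [447.0, 303.0], [372.0, 381.0], [341.0, 400.0]]
```

View pics/cr.png

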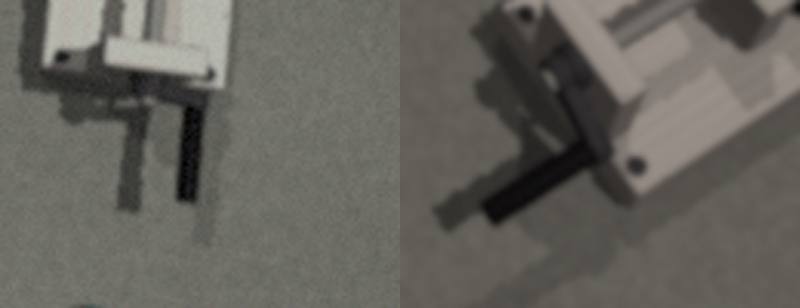

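The crop puts the handle at about -2.0 rad (below the axis, on the vise's -y side). The plate reading agrees: travel is about 34 mm. Next I'll grip the handle and wind it open.

```bash
cat >> f.py <<'E'
V=np.load("vise.npy")
HX=-.187
def hand(a,dy=0,dz=0): # TCP for handle at angle a
    return v2w(V,(HX,.038*np.sin(a)+dy,.072+.038*np.cos(a)-.019+dz))
def wind(a0,a1,speed=.1,lim=25,n=20,dy=0,dz=0):
    k=max(1,int(np.ceil(abs(a1-a0)/(2*np.pi/n))));log=[]
    for a in np.linspace(a0,a1,k+1)[1:]:
        bot.servo_line(hand(a,dy,dz),down(V[2]),max_speed=speed)
        f=current_wrist_force();log.append((round(a,2),*np.round(f,1)))
        if np.linalg.norm(f)>lim: print("FORCE",log[-1]);break
    return a,log
E
python3 - <<'E'
from f import *
a=4*np.pi-2.0
h=hand(a);print(h)
bot.command_gripper(.06)
bot.reach(h+[0,0,.13],down(V[2]))
print(bot.servo_line(h,down(V[2]),max_speed=.1,until_force=6),current_ee_pos(),current_wrist_force())
bot.command_gripper(0.0);print(current_width(),current_gripper_force(),current_wrist_force(),current_time())
a1,log=wind(a,a+np.pi/2,speed=.06);print(a1,log,current_width(),current_time())
E
```

```text
[ 0.38229827 -0.30512521  0.03718642]
False [ 0.3825883  -0.30544587  0.03770168] [0.00438181 1.05591791 0.10648066]
0.01306770854017638 29.954934418201447 [2.71246339 5.27096739 1.37023535] 9.25
12.137166941154069 [(np.float64(10.88), np.float64(1.9), np.float64(5.0), np.float64(3.0)), (np.float64(11.19), np.float64(2.5), np.float64(6.2), np.float64(0.1)), (np.float64(11.51), np.float64(4.4), np.float64(5.9), np.float64(-2.0)), (np.float64(11.82), np.float64(5.7), np.float64(6.4), np.float64(-4.4)), (np.float64(12.14), np.float64(5.2), np.float64(4.2), np.float64(-7.9))] 0.01319283213444671 11.0
```

```bash
python3 - <<'E'
from f import *
a1,log=wind(12.137,27.65,speed=.12);print(a1,[tuple(map(float,l)) for l in log[::4]],current_width(),current_time())
p=snap("top","top2");snap("side","side2")
print([(m["xy"],m["p"]) for m in mark_of(p,"plate_face")])
E
```

```text
27.65 [(12.45, 4.2, 3.6, -8.7), (13.69, 1.7, 7.4, 0.8), (14.93, 2.2, 3.3, -8.5), (16.17, -5.1, -1.4, 1.7), (17.41, 0.6, 6.2, 0.4), (18.65, 0.6, 4.1, -5.6), (19.89, -0.4, 6.9, 1.0), (21.13, 1.6, 4.8, -8.2), (22.38, -5.7, -1.1, -0.1), (23.62, -0.1, 7.2, 1.3), (24.86, 1.6, 4.4, -7.2), (26.1, -1.3, 8.0, 1.6), (27.34, 0.1, 5.3, -7.7)] 0.013175110938030995 23.5
[([458.3, 220.3], 0.78), ([317.4, 124.4], 0.7)]
```

```bash
python3 - <<'E'
from f import *
bot.command_gripper(.05)
c=current_ee_pos();bot.servo_line([c[0],c[1],.26],max_speed=.2)
bot.reach([.5,0,.35],down(0)); p=snap("wrist","wp2"); t=snap("top","top3")
V2=[(x,brown(x["image"])) for x in(p,t)]
im=cv2.resize(p["image"][60:280,220:430],None,fx=3.6,fy=2.7) if 0 else p["image"].copy()
S=4;im=cv2.resize(im[70:270,230:420],None,fx=S,fy=S,interpolation=cv2.INTER_CUBIC)
mk=V2[0][1][70:270,230:420];mk=cv2.resize(mk,None,fx=S,fy=S,interpolation=cv2.INTER_NEAREST)
cs,_=cv2.findContours(mk,cv2.RETR_EXTERNAL,cv2.CHAIN_APPROX_NONE);cv2.drawContours(im,cs,-1,(255,0,0),1)
for g in np.load("packets.npy"):
    r=fitbox(V2,g)[0];w1=fitbox(V2[:1],g)[0];print(np.round(r,4),np.round(w1,4),np.round(fitbox(V2[1:],g)[0],4))
    for B,col in((r,(0,255,0)),(w1,(0,0,255))):
        P=(np.array([px(p,X) for X in box(*B)])-[230,70]+.5)*S
        cv2.polylines(im,[cv2.convexHull(P.astype(np.int32))],True,col,1)
cv2.imwrite("pics/ov.png",im[:600])
c=[onz(p,uv,.03) for uv in((58,66),(173,57),(200,238),(97,242))];print(np.round(c,4).tolist(),np.mean(c,0))
E
```

```text
[ 0.6098  0.0719 -0.1349] [ 0.6098  0.0719 -0.1349] [ 0.6105  0.0736 -0.1376]
[0.5241 0.0729 0.224 ] [0.5245 0.0712 0.2253] [0.5254 0.0734 0.2137]
[0.4451 0.08   0.3324] [0.4431 0.0788 0.4256] [0.4456 0.08   0.3316]
[ 0.6302 -0.0773  0.2375] [ 0.6294 -0.0776  0.2505] [ 0.6308 -0.0654 -0.0695]
[ 0.5294 -0.07   -0.2357] [ 0.5291 -0.0706 -0.231 ] [ 0.5294 -0.07   -0.2359]
[[0.6709, 0.3372, 0.03], [0.6812, 0.1883, 0.03], [0.4422, 0.176, 0.03], [0.4363, 0.3271, 0.03]] [0.55765743 0.25715922 0.03      ]
```

View pics/ov.png

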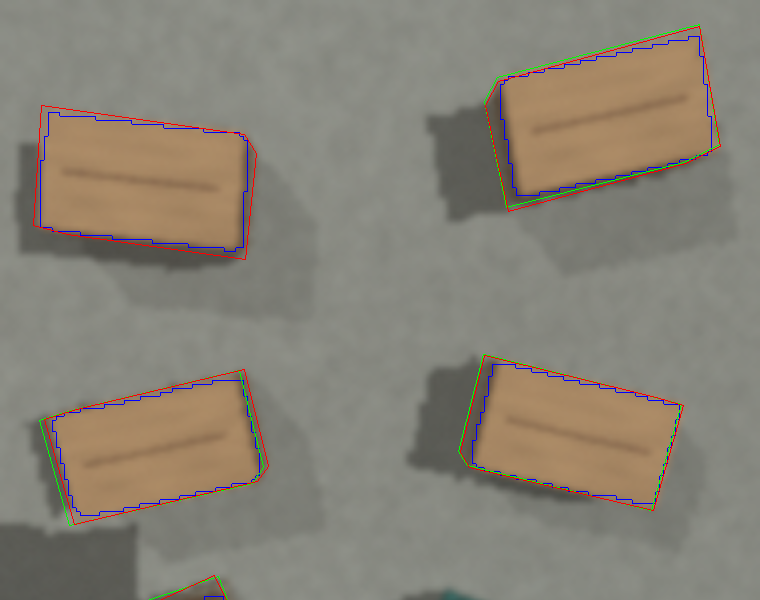

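```bash
cat >> f.py <<'E'
T=np.array([.558,.259,.047])
def look(g,f=None):
    bot.reach([.5,0,.35],down(0)); p=snap("wrist",f)
    return fitbox([(p,brown(p["image"]))],g)
def pick(g):
    bot.command_gripper(.088)
    bot.reach([g[0],g[1],.13],down(g[2]))
    hit=bot.servo_line([g[0],g[1],.012],down(g[2]),max_speed=.15,until_force=8)
    bot.command_gripper(.0);w=current_width()
    bot.servo_line([g[0],g[1],.2],max_speed=.2)
    print("picked",hit,np.round([w,current_width(),current_gripper_force()],4));return current_width()>.055
def place(F,xy,z,off=0):
    q=v2w(F,(xy[0],xy[1],0));yaw=F[2]
    bot.reach([q[0],q[1],.2],down(yaw));w=current_width()
    bot.servo_line([q[0],q[1],z+.012+.012],down(yaw),max_speed=.15)
    hit=bot.servo_line([q[0],q[1],z+.011],down(yaw),max_speed=.04,until_force=5)
    print("place w",round(w,4),round(current_width(),4),hit,current_ee_pos(),current_time())
    bot.command_gripper(.08)
    bot.servo_line([q[0],q[1],.2],max_speed=.2)
E
python3 - <<'E'
from f import *
g,c=look((.5294,-.07,-.235));print(g,c)
if pick(g): place(V,(.074,0),.03)
bot.reach([.5,-.15,.37],down(0));p=snap("wrist","a1")
q=v2w(V,(.074,0,0));r=fitbox([(p,brown(p["image"]))],(q[0],q[1],V[2]),.03)
print(r,w2v(V,[*r[0][:2],0]),r[0][2]-V[2])
cv2.imwrite("pics/a1.png",p["image"])
E
```

```text
[ 0.52861743 -0.07098521 -0.23170385] 150.6875
picked False [ 0.0642  0.0638 29.9899]
place w 0.064 0.0638 True [ 0.64596727 -0.30516213  0.04211306] 34.0417
(array([ 0.64706619, -0.30585708, -0.05666681]), np.float64(653.8125)) [ 0.07560316 -0.00075734  0.        ] 0.07408979187516296
```

View pics/a1.png

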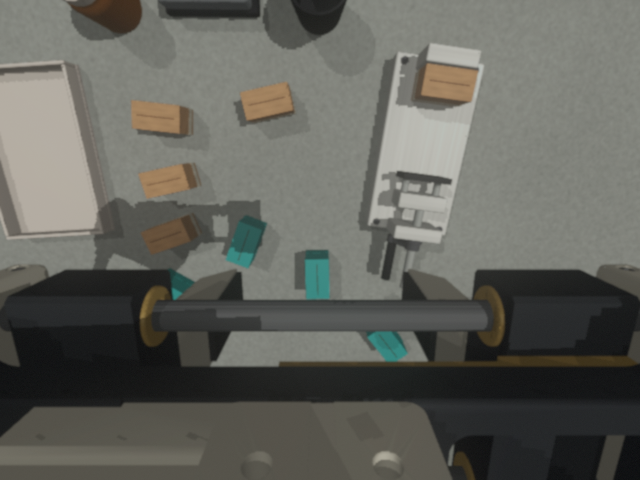

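Packet 1 stands square at the fixed jaw, at pixel (448,83). The jaw is wide open, with its plate at (423,178). Next are the second and third packets.

```bash
python3 - <<'E'
from f import *
for g0,x in(((.630,-.077,.24),.034),((.445,.08,.34),-.006)):
    g,c=look(g0);print(g,c)
    if np.hypot(*(g[:2]-g0[:2]))>.01 or c>420: print("check");break
    if not pick(g): print("no grip");break
    place(V,(x,0),.03)
bot.reach([.5,-.15,.37],down(0));p=snap("wrist","a2")
E
```

```text
[ 0.6290039  -0.07759012  0.23256852] 253.125
picked False [ 0.064   0.0639 29.879 ]
place w 0.064 0.0644 True [ 0.60633611 -0.29997893  0.04212591] 43.6667
[0.44250594 0.07932668 0.38926525] 284.8125
picked False [ 0.0641  0.0648 29.6557]
place w 0.0639 0.0645 True [ 0.56663035 -0.29474486  0.04216063] 53.325
```

View pics/a2.png

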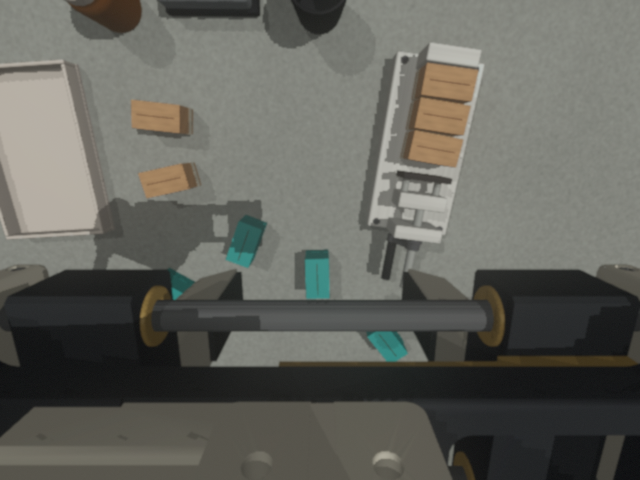

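All three packets stand in the vise, at (448,83), (441,117) and (435,149). Two are left, at (159,118) and (168,181), and both go in the tray.

```bash
python3 - <<'E'
from f import *
for g0,x in(((.524,.0715,.225),-.05),((.6098,.072,-.135),.05)):
    g,c=look(g0);print(g,c)
    if np.hypot(*(g[:2]-g0[:2]))>.01 or c>420: print("check");break
    if not pick(g): print("no grip");break
    place(T,(x,0),.005)
bot.reach([.45,0,.37],down(0));p=snap("wrist","a3");snap("top","top4")
E
```

```text
[0.52477068 0.07043953 0.24483973] 150.8125
picked False [ 0.0641  0.0638 29.7929]
place w 0.0642 0.0642 True [0.50844378 0.25683803 0.01707251] 62.75
[ 0.60954022  0.07105312 -0.13366542] 185.0625
picked False [ 0.0641  0.0638 29.868 ]
place w 0.0638 0.064 True [0.60838362 0.26152792 0.01711232] 71.8917
```

View pics/a3.png

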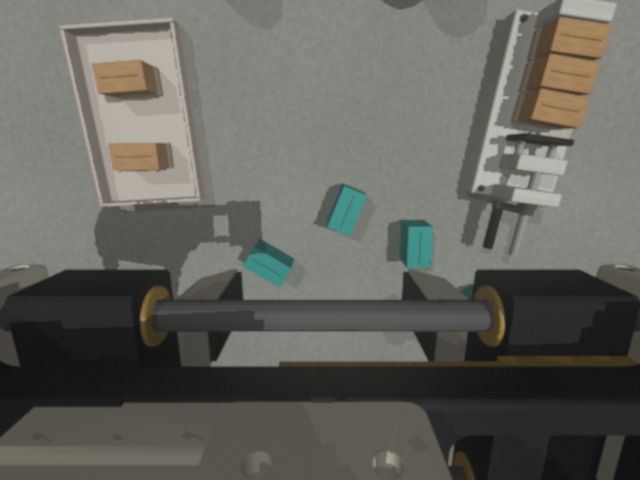

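```bash
python3 - <<'E'
from f import *
a=27.65;h=hand(a)
bot.command_gripper(.05)
bot.reach(h+[0,0,.2],down(V[2]))
print(bot.servo_line(h,down(V[2]),max_speed=.12,until_force=6),current_wrist_force())
bot.command_gripper(0.0);print(current_width(),current_wrist_force(),current_time())
a1,log=wind(a,17.59,speed=.1);print(a1,[tuple(map(float,l)) for l in log[::2]],current_width(),current_time())
p=snap("top","top5");snap("side","side5")
E
```

```text
False [ 0.18179884 -0.24624193  0.10894652]
0.01289045201098739 [ 0.65740244  0.87239109 -0.09265789] 79.2167
17.59 [(27.35, 2.0, 3.8, 0.3), (26.74, 3.0, 7.4, 1.5), (26.13, 0.5, 7.4, 7.3), (25.52, -3.5, 1.5, 8.2), (24.91, -2.0, -2.9, 1.4), (24.3, 0.6, -0.5, -3.2), (23.69, 4.4, 6.2, -3.7), (23.08, 3.9, 9.1, 2.2), (22.47, 0.7, 6.7, 5.8), (21.86, -2.1, 3.1, 5.1), (21.25, 0.6, 3.0, 0.1), (20.64, 1.0, 7.6, -0.4), (20.03, 0.2, 9.3, 6.0), (19.42, -3.1, 4.3, 10.8), (18.81, -4.4, -2.7, 4.3), (18.2, -2.1, -2.3, -2.5), (17.59, 2.4, 4.3, -3.8)] 0.013239770387901913 88.0167
```

```bash
python3 - <<'E'
from f import *
bot.command_gripper(.05)
c=current_ee_pos();bot.servo_line([c[0],c[1],.26],max_speed=.2)
bot.reach([.52,-.28,.33],down(0));p=snap("wrist","a4")
q=[uv for uv in[]]
m=mark_of(p,"plate_face");print([(x["xy"],x["p"]) for x in m])
S=2.963;c=cv2.resize(p["image"][40:310,265:405],None,fx=S,fy=S,interpolation=cv2.INTER_CUBIC);cv2.imwrite("pics/a4c.png",cv2.rotate(c,cv2.ROTATE_90_CLOCKWISE))
E
```

```text
[([332.2, 170.7], 0.86)]
```

View pics/a4c.png

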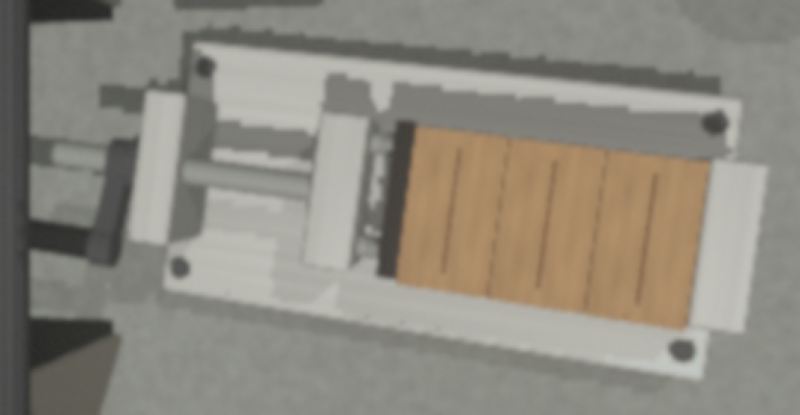

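The plate is seated on all three packets. Its spacing from the jaw shrank from about 65 to 46.5 px, so it is pushed in about 6.8 mm. I'll check the tray and bystanders once more, then hand in.

```bash
python3 - <<'E'
from f import *
p=snap("top","top6");t=[(p,brown(p["image"]))]
ok=1
for x in(-.05,.05):
    q=v2w(T,(x,0,0));r=fitbox(t,(q[0],q[1],T[2]),.005);d=w2v(T,[*r[0][:2],0]);print(d,r[1]);ok&=r[1]<250 and abs(d[1])<.05
o=load("top1")
for k in("jar","pen_cup","stapler"): print(k,[np.round(onz(p,m["xy"],0)[:2],3) for m in mark_of(p,k)][:2])
print(ok,current_time())
if ok: print(order.close_job())
E
```

```text
[-0.0477059   0.00535098  0.        ] 120.9375
[0.05216813 0.00361642 0.        ] 147.8125
jar [array([0.758, 0.132])]
pen_cup [array([ 0.754, -0.142])]
stapler [array([0.76 , 0.001])]
1 91.0
the job is handed in; nothing more can be done
None
```

Job handed in at about 91 s: three packets are clamped square in the vise with the plate pushed in about 7 mm (measured from the image), the other two brown packets are in the tray, and the stapler, jar and pen cup are still in place; the judge's verdict wasn't shown.

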